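# Load two chip cassettes into the spring-loaded magazine

### The job

Load the two long chip cassettes into the spring-loaded magazine, one at a time and lids up: push each one down from above past the two sprung lips until they snap over it and hold it down. Leave the short cassette lying where it is, and let go of everything at the end.

Things in the scene. Friction and masses are not known exactly. Their poses are not given: they have to be found in the camera images.
- magazine: Aluminium magazine fixed to bench, 176x84 mm, 111 mm high. Origin: centre of underside; x along its length, z up. Channel open on top, 108 (x) by 56 (y), between end walls and 4 flared corner posts; 70 mm finger gaps mid long sides. At each end a sprung lip: tip x=+-29, flat underside z=80 mm, ramp above out to x=+-57, z=111. Spring plate inside lifts cassettes to lips, 4 to 7 N; travels to z=16.
- cassette_a: Long chip cassette: black box, grey lid, 90 mm (x) x 40 (y) x 28 high, 80 g. Origin: centre of underside; z up through the lid. Grasp its 40 mm width mid-length. It goes in flat, length along the magazine's x, either way round. Push 5 to 12 N till its underside is about 48 mm above the magazine's (hard stop 44 for the second); lips snap over it, it rises to 52. The one below then lies at 24.
- cassette_b: Second long chip cassette, like the first: 90 mm (x) x 40 (y) x 28 high, black box with grey lid. Origin: centre of underside; z up through the lid. Both are loaded the same way, in either order.
- short_cassette: Short cassette of the same look, not for this magazine: 60 mm (x) x 40 (y) x 28 high, lying lid up on the bench. Origin: centre of underside. To be left alone.
Not all that is in view belongs to the job. What is shaped like the cassette_b but yellow is not meant.

How it is judged:
By the outcome, as a careful person would: the job done as asked, in the order asked, and still so for the second after the job is handed in, with the robot touching nothing.
It also fails if it takes over 61 s, if anything falls off the work surface, if the arm or the gripper's body presses on something with over 40 N, if the wrist force passes 120 N, or if a joint passes its speed limit or range.

### The arm

A 7-joint arm with a two-finger parallel gripper is mounted at the origin on a cart in front of the work surface, level with it; the furniture and walls round the work are solid. World frame = base frame: x ahead of the robot, y to its left, z up, the work surface at z = 0. Lengths are in m, angles in rad, forces in N, time in s.
With the tool pointing down it reaches from about 0.4 to 0.85 m from the base axis. Payload 10.4 kg.
Tool frame: the origin (TCP) lies midway between the tips of the shut fingers; the grasp point (between the pads) lies 19 mm behind it (manip.pinch_z is the distance from the TCP to the grasp point, in m); y points along the fingers, x is the direction in which the jaws open and shut, and the axes are right-handed (so a half turn about y gives the same grasp; the last joint's range is limited). The gripper opens to 85 mm and grips with 20 to 120 N. Pads are 22 mm wide; open, the fingers measure 114 mm over their backs; the gripper's body (76 mm by 85 mm) begins 54 mm behind the grasp point. The pads swing forward as they close: fully open they stand 13 mm farther back than shut.
Start: joints at [-1.128, 0.332, -0.065, 1.46, 0.022, 1.35, -0.088], TCP at [0.281, 0.558, 0.231] pointing down, gripper open.
Joint ranges: [-2.6, 2.6], [-0.5, 2.12], [-1.47, 1.34], [0.16, 2.42], [-1.27, 4.41], [0.06, 2.06], [-2.6, 2.6]. Speed limits (rad/s): [2.22, 2.22, 2.79, 2.79, 3.14, 3.14, 3.14].

### API

Orientations are given as a unit quaternion [x, y, z, w].
In Python, from workcell import manip gives the robot as it stands.
- The arm moves only by the shell command python3 -m pendant 'ROWS' [OPENING] [FORCE]. ROWS is a JSON object of lists of equal length, an entry for each row: "offset": the shift along the tool's x, y, z scaled (see below), a list of three; "turn": the turn, a rotation vector about the tool's x, y, z scaled (see below), a list of three. A call has 1 to 12 rows; each row is the pose to reach, as a shift and turn from the pose measured when the call began, along the tool's axes at that moment; what a row does not reach only later rows make up. The controller multiplies each number of a shift by 200 mm and each number of a turn by 45 degrees. A row lasts 1/8 s, in which the tool goes at most 62.5 mm and 10.7 degrees, less where a joint would pass 70% of its speed; a pose out of reach is approached as far as the arm can. A call with a number of a shift or a turn outside -1 to 1 is refused whole. A call with a gripper value outside its range is refused whole. OPENING is the opening in per cent of the stroke, from 0 (shut) to 100 (fully open), set as the call begins (- or left out, the last holds). The fingers move at their own pace and stop on an object; FORCE is the grip in N (left out, the last holds). Time passes only in rows, so rows that repeat a pose let the fingers close. It gives the time, the measured TCP pose, the force and the opening at its end, in the units of the state.
- manip.get_obs(): the state, without advancing time (a new reading comes with each control period).
- manip.camera(name): name is "scene" or "top"; returns (picture, depth): 384x512x3 uint8, red, green, blue; 384x512 float32, m along the optical axis (not along the pixel's ray), 0 where there is no reading.
- manip.camera_model(name): a dict with "intrinsics" (3x3 intrinsics, pixels), "R" (3x3) and "t" (3): a world point X has camera coordinates R X + t. Camera axes: x right, y down, z forward; pixel columns grow to the right and rows downward; lengths in m; the calibration is good to about 2 mm. A picture is of the moment at which its call begins. camera_model takes no time and is no camera call.
- manip.hand_in(): hands the job in, once; it reports no verdict.
The state is a dict: "clock": time; "joint_pos": joint angles; "joint_velocities": joint speeds; "tau": joint torques, N m; "position": TCP position; "ee_rot": TCP orientation; "ft_force": force on the tool from outside, world axes, zero at the start; "torque": the same for the moment, N m; "grip_width": opening from 0.0 (shut) to 1.0 (fully open).
Only numpy, scipy, OpenCV 4.12 (cv2) and the standard library are available. Lean on these libraries where they do the work, as an engineer would, in place of code of your own. Each camera call takes 0.05 s, during which the arm holds its last target. There are 200 camera calls.

## Working session

There is one attempt and no reset: what is moved stays moved. The work goes in short steps, Python scripts to look and compute and a shell command to move; the robot and the scene stay as the last step left them, time stands still between calls to the robot, and variables do not carry over. Pictures are saved under pics/ and viewed, about 8 in all and at most 12, crops included, and the job is handed in when it is done.

```bash
mkdir -p pics; python3 - <<'E'
from workcell import manip
import cv2,numpy as np
o=manip.get_obs();print({k:np.round(v,3).tolist() for k,v in o.items()},manip.pinch_z)
ims=[]
for n in("scene","top"):
    p,d=manip.camera(n);np.savez(f'{n}.npz',p=p,d=d);m=manip.camera_model(n)
    print(n,np.round(m['intrinsics'],1).tolist(),np.round(m['R'],3).tolist(),np.round(m['t'],3).tolist())
    cv2.imwrite(f'pics/{n}0.png',cv2.resize(p[...,::-1],(768,576)))
E
ls
```

```text
{'clock': 0.0, 'joint_pos': [-1.128, 0.333, -0.065, 1.461, 0.022, 1.35, -0.088], 'joint_velocities': [0.001, 0.0, -0.001, -0.0, 0.0, 0.001, 0.001], 'tau': [0.0, -62.544, 0.049, -39.162, 0.016, 0.01, -0.0], 'position': [0.281, 0.558, 0.23], 'ee_rot': [0.602, 0.371, -0.372, -0.602], 'ft_force': [0.606, -0.405, -0.138], 'torque': [-0.025, 0.005, -0.019], 'grip_width': 0.998} 0.0187
scene [[368.7, 0.0, 245.9], [0.0, 368.7, 189.8], [0.0, 0.0, 1.0]] [[-0.961, 0.277, 0.018], [0.135, 0.523, -0.842], [-0.242, -0.806, -0.54]] [0.553, 0.009, 0.912]
top [[439.3, 0.0, 251.2], [0.0, 439.3, 198.6], [0.0, 0.0, 1.0]] [[0.009, -1.0, 0.025], [-0.995, -0.012, -0.101], [0.101, -0.024, -0.995]] [-0.119, 0.551, 0.852]
pics
scene.npz
top.npz
```

View pics/top0.png

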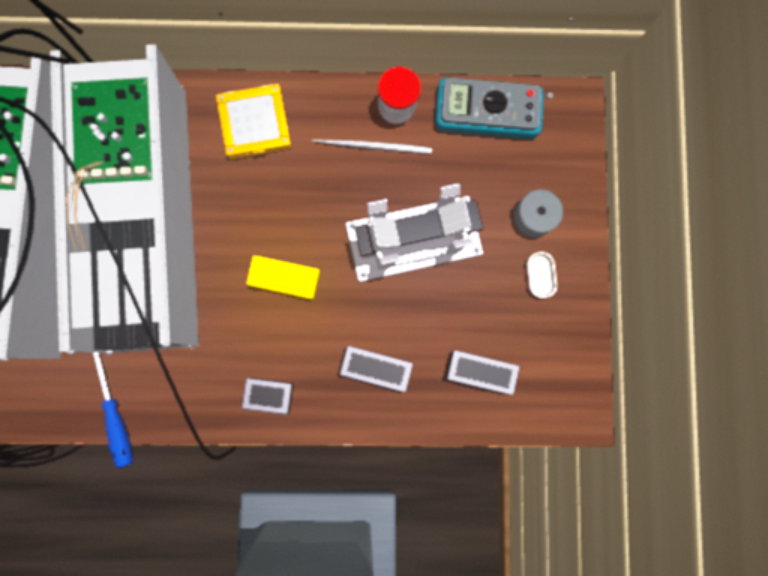

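View pics/scene0.png

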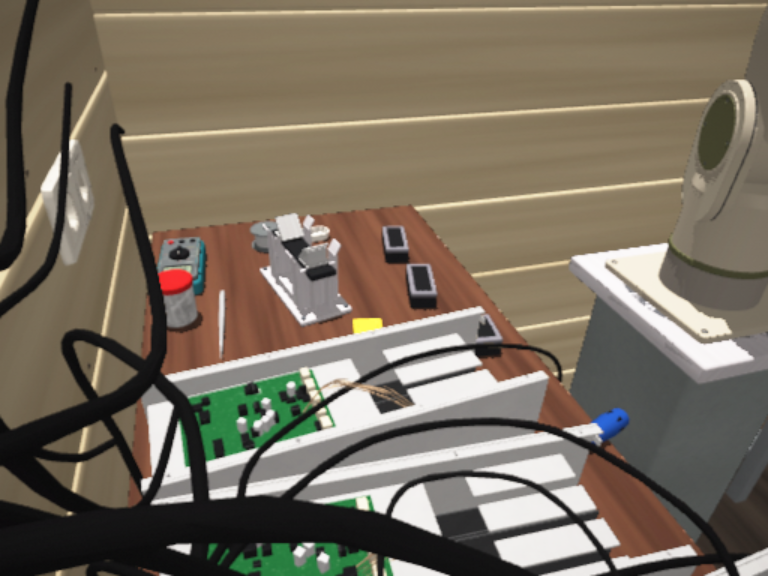

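Top view (768x576 pixels): long-cassette candidates are at (376,369) and (483,372). The short cassette at (267,396) is too short and the yellow block at (283,277) is the wrong colour. The magazine is at (415,235). I'll measure these by depth and check one crop.

```bash
cat > h.py <<'E'
import numpy as np,cv2
from workcell import manip
def cloud(n,d):
    m=manip.camera_model(n);K=np.array(m['intrinsics']);R=np.array(m['R']);t=np.array(m['t'])
    v,u=np.mgrid[:d.shape[0],:d.shape[1]]
    c=np.stack([(u-K[0,2])/K[0,0]*d,(v-K[1,2])/K[1,1]*d,d],-1)
    return (c-t)@R
def px(n,X):
    m=manip.camera_model(n);c=np.array(m['R'])@X+m['t'];q=np.array(m['intrinsics'])@c;return q[:2]/q[2]
def rect(P,mask):
    pts=P[mask][:,:2].astype(np.float32)*1000
    (c,s,a)=cv2.minAreaRect(pts)
    if s[0]<s[1]: s=s[::-1];a+=90
    return np.round(c,1),np.round(s,1),round((a+90)%180-90,1)
E
python3 - <<'E'
from h import *
z=np.load('top.npz');p,d=z['p'],z['d'];P=cloud('top',d);Z=P[...,2]
v,u=np.mgrid[:384,:512]
for n,(a,b) in dict(c1=(376,369),c2=(483,372),sh=(267,396),yel=(283,277)).items():
    a,b=a/1.5,b/1.5
    w=(abs(u-a)<32)&(abs(v-b)<28)&(d>0)
    print(n,'tableZ',np.median(Z[w&(Z<.012)]),'top',np.median(Z[w&(Z>.02)]),rect(P,w&(Z>.02)&(Z<.04)))
w=(abs(u-415/1.5)<52)&(abs(v-235/1.5)<40)&(d>0)
print(np.histogram(Z[w],bins=np.arange(-.01,.13,.005)))
for lo,hi in((.004,.02),(.05,.09),(.09,.107),(.107,.13),(.004,.13)):
    m=w&(Z>lo)&(Z<hi)
    print(lo,hi,m.sum(),rect(P,m))
a=cv2.resize(p[220:285,150:360,::-1],None,fx=3.6,fy=3.6,interpolation=2)
b=cv2.resize(p[110:200,215:340,::-1],None,fx=4,fy=4,interpolation=2)
c=np.zeros((600,760,3),np.uint8);c[:a.shape[0],:a.shape[1]]=a[:,:760];c[236:596,:500]=b
cv2.imwrite('pics/crop1.png',c)
E
```

```text
c1 tableZ 0.0011436797338811326 top 0.029321436067037625 (array([ 459.3, -113.2]), array([89.7, 40. ]), 75.7)
c2 tableZ 0.0009614835349966201 top 0.029207446489806284 (array([ 455.8, -256.2]), array([90.8, 39.9]), 77.0)
sh tableZ 0.0013713659337950682 top 0.029534790298581845 (array([422.4,  30.4]), array([60.2, 40.1]), 83.3)
yel tableZ 0.0014100185725398253 top 0.029521204407074363 (array([580.8,  13.3]), array([90.4, 40.1]), 78.5)
(array([   0, 1033, 3526,  902,  411,   22,  101,   77,   17,   16,   18,
         15,   24,   18,   16,   19,   45,  791,  251,  164,  191,  196,
        230,  142,   66,    0,    0,    0]), array([-0.01 , -0.005,  0.   ,  0.005,  0.01 ,  0.015,  0.02 ,  0.025,
        0.03 ,  0.035,  0.04 ,  0.045,  0.05 ,  0.055,  0.06 ,  0.065,
        0.07 ,  0.075,  0.08 ,  0.085,  0.09 ,  0.095,  0.1  ,  0.105,
        0.11 ,  0.115,  0.12 ,  0.125,  0.13 ]))
0.004 0.02 1484 (array([ 645., -166.]), array([215.1, 167.6]), -89.0)
0.05 0.09 1328 (array([ 639.1, -164.7]), array([161.9,  65.5]), -76.7)
0.09 0.107 671 (array([ 639.7, -164.3]), array([118.5,  79. ]), -76.5)
0.107 0.13 154 (array([ 629.9, -166.9]), array([119. ,  55.3]), -76.9)
0.004 0.13 3881 (array([ 645., -166.]), array([215.1, 167.6]), -89.0)
```

View pics/crop1.png

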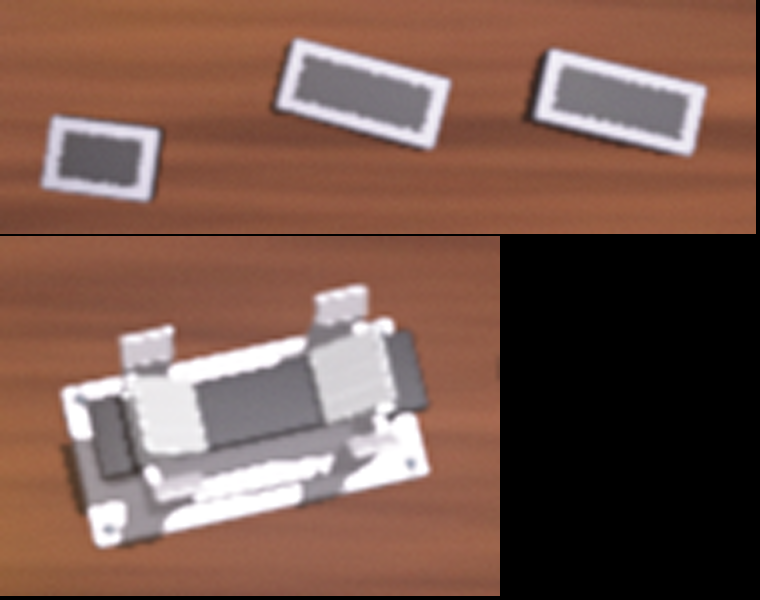

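Both long cassettes lie lid up: the lid frame and window are visible, with dark sides. The magazine is empty, with its lip ramps at crop (170,415) and (350,375). Next come a move helper and a check of the rack height along the path.

```bash
cat >> h.py <<'E'
from scipy.spatial.transform import Rotation as Ro
def plan(x,y,z,yaw):
    "offset/turn (pendant units) to TCP x,y,z, pointing down with jaw axis at yaw deg (mod 180)"
    o=manip.get_obs();R0=Ro.from_quat(o['ee_rot']);best=None
    for k in (0,180):
        a=np.radians(yaw+k);X=np.array([np.cos(a),np.sin(a),0]);Zt=np.array([0,0,-1.]);
        Rt=Ro.from_matrix(np.stack([X,np.cross(Zt,X),Zt],1));r=(R0.inv()*Rt).as_rotvec()
        if best is None or np.linalg.norm(r)<np.linalg.norm(best): best=r
    off=R0.inv().apply(np.array([x,y,z])-o['position'])
    print('off',np.round(off/.2,3).tolist(),'turn',np.round(np.degrees(best)/45,3).tolist(),'| dist mm',round(np.linalg.norm(off)*1000),'deg',round(np.degrees(np.linalg.norm(best)),1))
E
python3 - <<'E'
from h import *
R=Ro.from_quat(manip.get_obs()['ee_rot']).as_matrix();print(np.round(R,3).tolist())
plan(.459,-.113,.1,-14.3)
z=np.load('top.npz');p,d=z['p'],z['d'];P=cloud('top',d);Z=P[...,2]
m=(d>0)&(P[...,1]>.1)&(P[...,0]>.3);print('rack max z',np.percentile(Z[m],[50,90,99,100]), 'y min of tall', P[...,1][m&(Z>.06)].min())
t=np.radians(-76.6);e=np.array([[np.cos(t),np.sin(t)],[-np.sin(t),np.cos(t)]])
L=(P[...,:2]-[.6394,-.1645])@e.T*1000
w=(d>0)&(abs(L[...,0])<95)&(abs(L[...,1])<60)
for s in(-1,1):
    m=w&(Z>.083)&(Z<.108)&(abs(L[...,1])<15)&(L[...,0]*s>0)
    f=np.polyfit(Z[m]*1000,L[...,0][m],1);print('ramp',s,m.sum(),'x at z=82,96,110',np.polyval(f,[82,96,110]))
m=w&(Z>.09)&(Z<.115)
for s in(-1,1):
  for q in(-1,1):
    k=m&(L[...,0]*s>0)&(L[...,1]*q>18);print('post',s,q,k.sum(),np.percentile(L[k],[2,98],axis=0).round(1).tolist())
for b in((231.2,148),(322,168.5)):
    i=tuple(int(round(c)) for c in b[::-1]);print('base corner',L[i],Z[i])
E
```

```text
[[0.449, -0.001, -0.893], [0.893, -0.001, 0.449], [-0.001, -1.0, -0.0]]
off [-2.596, 0.656, -2.304] turn [-1.659, 1.336, 1.334] | dist mm 707 deg 113.1
rack max z [0.08096026 0.14106874 0.16588731 0.22988289] y min of tall 0.10002134284164994
ramp -1 220 x at z=82,96,110 [-39.2109141  -44.83984128 -50.46876846]
ramp 1 236 x at z=82,96,110 [28.73629507 41.761448   54.78660093]
post -1 -1 63 [[-58.5, -39.0], [-35.3, -28.8]]
post -1 1 94 [[-58.6, 18.3], [-35.7, 38.7]]
post 1 -1 60 [[35.5, -39.0], [57.4, -19.9]]
post 1 1 96 [[35.4, 26.7], [58.7, 39.1]]
base corner [-86.36994791  41.66816622] 0.008656050521233409
base corner [ 90.5397238  -39.60756268] 0.0009611934687415179
```

```bash
sed -i 's/Zt=np.array(\[0,0,-1.\]);/Yt=np.array([0,0,-1.])/; s/np.stack(\[X,np.cross(Zt,X),Zt\],1)/np.stack([X,Yt,np.cross(X,Yt)],1)/' h.py
python3 - <<'E'
from h import *
plan(.36,.36,.30,40);plan(.44,.1,.28,10);plan(.459,-.113,.1,-14.3)
E
```

```text
off [-0.707, -0.346, -0.8] turn [0.0, 0.518, -0.002] | dist mm 224 deg 23.3
off [-1.689, -0.245, -1.741] turn [0.001, 1.185, -0.002] | dist mm 488 deg 53.3
off [-2.596, 0.656, -2.304] turn [0.001, 1.725, -0.001] | dist mm 707 deg 77.6
```

```bash
python3 -m pendant '{"offset":[[0,-0.2,0],[-0.12,-0.346,-0.13],[-0.25,-0.346,-0.28],[-0.4,-0.346,-0.45],[-0.55,-0.346,-0.62],[-0.707,-0.346,-0.8],[-0.707,-0.346,-0.8]],"turn":[[0,0,0],[0,0.1,0],[0,0.2,0],[0,0.3,0],[0,0.42,0],[0,0.518,0],[0,0.518,0]]}' 100 40
python3 -c "
from h import *
plan(.43,.19,.28,15);plan(.459,-.113,.28,-14.3)"
```

```text
clock: 0.98
position: [0.3621, 0.3566, 0.3003]
ee_rot: [0.666, 0.239, -0.24, -0.665]
ft_force: [0.6, 0.3, -0.1]
grip_width: 1.002
off [-0.269, 0.103, -0.858] turn [0.002, 0.547, -0.001] | dist mm 181 deg 24.6
off [-1.124, 0.105, -2.118] turn [0.002, 1.198, -0.0] | dist mm 480 deg 53.9
```

```bash
python3 -m pendant '{"offset":[[-0.05,0.02,-0.2],[-0.12,0.04,-0.42],[-0.2,0.07,-0.64],[-0.269,0.1,-0.858],[-0.269,0.1,-0.858]],"turn":[[0,0.13,0],[0,0.27,0],[0,0.41,0],[0,0.547,0],[0,0.547,0]]}'
python3 -c "
from h import *
plan(.445,.04,.24,0);plan(.459,-.113,.2,-14.3)"
```

```text
clock: 1.6
position: [0.4309, 0.1875, 0.2801]
ee_rot: [0.702, 0.09, -0.091, -0.701]
ft_force: [0.4, 0.6, 0.7]
grip_width: 0.996
off [-0.119, 0.202, -0.731] turn [0.003, 0.327, -0.001] | dist mm 154 deg 14.7
off [-0.245, 0.404, -1.488] turn [0.003, 0.644, -0.0] | dist mm 312 deg 29.0
```

```bash
python3 -m pendant '{"offset":[[-0.03,0.05,-0.18],[-0.06,0.1,-0.36],[-0.09,0.15,-0.55],[-0.12,0.2,-0.75],[-0.15,0.25,-0.95],[-0.15,0.25,-0.95]],"turn":[[0,0.08,0],[0,0.16,0],[0,0.26,0],[0,0.36,0],[0,0.45,0],[0,0.45,0]]}'
python3 -c "
from h import *
plan(.459,-.113,.1,-14.3)"
```

```text
clock: 2.35
position: [0.4497, -0.007, 0.2298]
ee_rot: [0.707, -0.037, 0.036, -0.705]
ft_force: [0.1, 1.1, -0.5]
grip_width: 0.998
off [0.101, 0.65, -0.521] turn [0.004, 0.187, -0.001] | dist mm 168 deg 8.4
```

```bash
python3 -m pendant '{"offset":[[0.02,0.1,-0.2],[0.05,0.25,-0.4],[0.1,0.45,-0.521],[0.1,0.65,-0.521],[0.1,0.65,-0.521]],"turn":[[0,0.05,0],[0,0.1,0],[0.004,0.187,0],[0.004,0.187,0],[0.004,0.187,0]]}'
python3 - <<'E'
from h import *
plan(.459,-.113,.0,-14.3)
p,d=manip.camera('top');np.savez('t1.npz',p=p,d=d)
cv2.imwrite('pics/t1.png',cv2.resize(p[180:300,180:360,::-1],None,fx=4,fy=4))
E
```

```text
clock: 2.98
position: [0.457, -0.1122, 0.098]
ee_rot: [0.702, -0.09, 0.085, -0.701]
ft_force: [0.1, -0.2, 0.8]
grip_width: 0.997
off [0.014, 0.49, -0.001] turn [0.002, 0.001, -0.008] | dist mm 98 deg 0.4
```

View pics/t1.png

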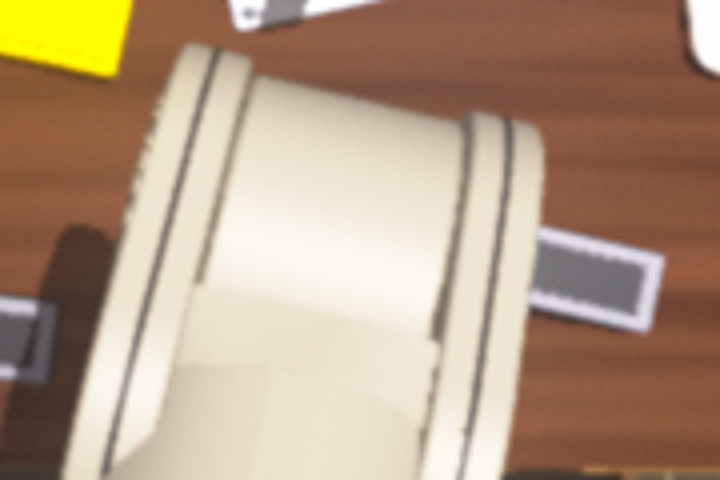

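The arm hides cassette 1. The other two cassettes are still where they were, at crop (600,280) and (20,340). I'll descend on the measured pose.

```bash
python3 -m pendant '{"offset":[[0.014,0.2,0],[0.014,0.38,0],[0.014,0.485,0],[0.014,0.485,0]],"turn":[[0,0,0],[0,0,-0.008],[0,0,-0.008],[0,0,-0.008]]}'
python3 -m pendant '{"offset":[[0,0,0],[0,0,0],[0,0,0],[0,0,0],[0,0,0],[0,0,0],[0,0,0],[0,0,0]],"turn":[[0,0,0],[0,0,0],[0,0,0],[0,0,0],[0,0,0],[0,0,0],[0,0,0],[0,0,0]]}' 0 60
```

```text
clock: 3.52
position: [0.4613, -0.112, 0.0035]
ee_rot: [0.702, -0.086, 0.088, -0.702]
ft_force: [0.6, -0.3, 0.0]
grip_width: 1.0
clock: 4.53
position: [0.4622, -0.1119, 0.0048]
ee_rot: [-0.702, 0.085, -0.088, 0.702]
ft_force: [-2.9, 0.7, 11.2]
grip_width: 0.46
```

```bash
python3 -m pendant '{"offset":[[0,-0.15,0],[0,-0.4,0],[0,-0.7,0],[0,-0.9,0],[0,-0.9,0]],"turn":[[0,0,0],[0,0,0],[0,0,0],[0,0,0],[0,0,0]]}'
python3 - <<'E'
from h import *
plan(.6394,-.1645,.185,13.4)
p,d=manip.camera('scene');np.savez('s1.npz',p=p,d=d)
cv2.imwrite('pics/s1.png',cv2.resize(p[100:250,130:330,::-1],None,fx=4,fy=4))
E
```

```text
clock: 5.15
position: [0.4631, -0.112, 0.188]
ee_rot: [-0.701, 0.083, -0.091, 0.703]
ft_force: [0.0, 0.7, -2.0]
grip_width: 0.458
off [0.919, 0.024, -0.04] turn [-0.001, -0.611, 0.014] | dist mm 184 deg 27.5
```

View pics/s1.png

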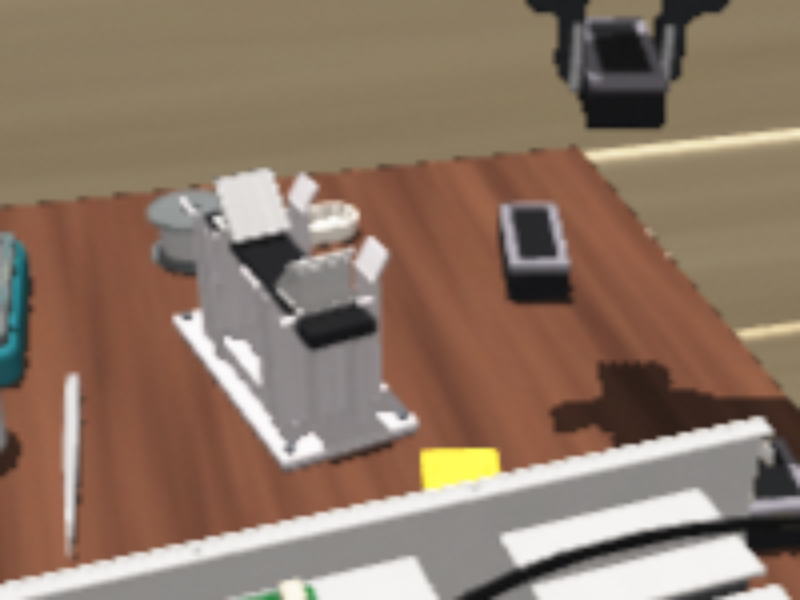

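Cassette 1 is held level, lid up, at crop (625,70), and the other cassette is undisturbed. Moving it over the magazine.

```bash
python3 -m pendant '{"offset":[[0.2,0.02,0],[0.45,0.02,-0.01],[0.7,0.02,-0.03],[0.92,0.02,-0.05],[0.92,0.02,-0.05],[0.92,0.02,-0.05]],"turn":[[0,-0.15,0],[0,-0.3,0],[0,-0.46,0.01],[0,-0.611,0.014],[0,-0.611,0.014],[0,-0.611,0.014]]}'
python3 - <<'E'
from h import *
plan(.6389,-.1625,.12,13.4)
p,d=manip.camera('scene');np.savez('s2.npz',p=p,d=d);P=cloud('scene',d);Z=P[...,2]
z0=np.load('scene.npz')['d'];Z0=cloud('scene',z0)[...,2]
m=(d>0)&(abs(d-z0)>.01)&(abs(P[...,0]-.64)<.08)&(abs(P[...,1]+.165)<.08)
print(np.histogram(Z[m],bins=np.arange(.12,.26,.01)))
for lo,hi in((.165,.185),(.18,.2),(.195,.212),(.17,.21)):
    k=m&(Z>lo)&(Z<hi)
    if k.sum()>20: print(lo,hi,k.sum(),rect(P,k))
cv2.imwrite('pics/s2.png',cv2.resize(p[60:210,130:330,::-1],None,fx=4,fy=4))
E
```

```text
clock: 5.95
position: [0.637, -0.1666, 0.1814]
ee_rot: [-0.702, -0.08, 0.084, 0.703]
ft_force: [-0.6, 1.2, -0.6]
grip_width: 0.452
off [0.016, 0.307, 0.017] turn [-0.003, -0.002, -0.008] | dist mm 62 deg 0.4
(array([  0,   0,   0,   0,   0,  24, 116, 152, 361,  84,  86, 192, 181,
       222]), array([0.12, 0.13, 0.14, 0.15, 0.16, 0.17, 0.18, 0.19, 0.2 , 0.21, 0.22,
       0.23, 0.24, 0.25, 0.26]))
0.165 0.185 80 (array([ 652.6, -157.9]), array([96.1, 33.9]), -53.6)
0.18 0.2 268 (array([ 637. , -144.9]), array([67.9, 49.5]), 2.3)
0.195 0.212 453 (array([ 638. , -167.5]), array([90.2, 67.5]), -76.2)
0.17 0.21 653 (array([ 638. , -167.4]), array([90.3, 67.5]), -76.1)
```

View pics/s2.png

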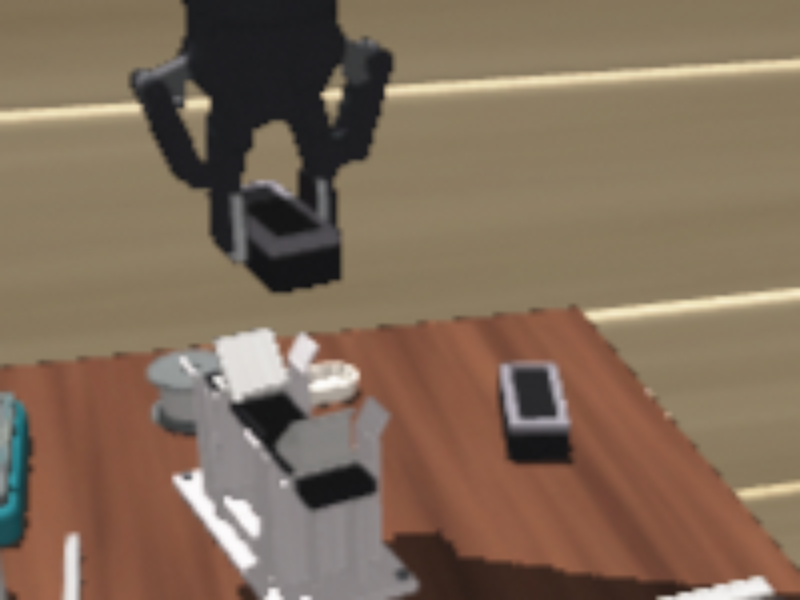

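The cassette is level above the channel: its lid centre measures (638,-167), with yaw -76. I'll correct by about 3 mm and descend to the lips.

```bash
python3 -m pendant '{"offset":[[0.014,0.1,0.014],[0.014,0.25,0.014],[0.014,0.38,0.014],[0.014,0.38,0.014],[0.014,0.38,0.014]],"turn":[[0,0,-0.008],[0,0,-0.008],[0,0,-0.008],[0,0,-0.008],[0,0,-0.008]]}'
python3 -c "
from h import *
plan(.6386,-.163,.052,13.4)"
```

```text
clock: 6.62
position: [0.6389, -0.1628, 0.1077]
ee_rot: [-0.702, -0.083, 0.081, 0.703]
ft_force: [1.2, -0.1, -0.4]
grip_width: 0.456
off [-0.002, 0.278, -0.001] turn [-0.003, -0.002, 0.004] | dist mm 56 deg 0.2
```

```bash
python3 -m pendant '{"offset":[[0,0.05,0],[0,0.1,0],[0,0.14,0],[0,0.14,0]],"turn":[[0,0,0],[0,0,0],[0,0,0],[0,0,0]]}'

```

```text
clock: 7.12
position: [0.6388, -0.1627, 0.079]
ee_rot: [-0.702, -0.083, 0.081, 0.703]
ft_force: [-0.0, 0.7, 2.4]
grip_width: 0.455
```

```bash
python3 -m pendant '{"offset":[[0,0.04,0],[0,0.08,0],[0,0.11,0],[0,0.135,0],[0,0.145,0],[0,0.145,0],[0,0.145,0]],"turn":[[0,0,0],[0,0,0],[0,0,0],[0,0,0],[0,0,0],[0,0,0],[0,0,0]]}'

```

```text
clock: 8.0
position: [0.639, -0.1627, 0.0502]
ee_rot: [-0.702, -0.083, 0.081, 0.703]
ft_force: [2.2, -0.9, 4.4]
grip_width: 0.452
```

```bash
python3 -m pendant '{"offset":[[0,-0.015,0],[0,-0.03,0],[0,-0.035,0],[0,-0.035,0]],"turn":[[0,0,0],[0,0,0],[0,0,0],[0,0,0]]}'
python3 - <<'E'
from h import *
p,d=manip.camera('scene')
cv2.imwrite('pics/s3.png',cv2.resize(p[60:210,130:330,::-1],None,fx=4,fy=4))
E
```

```text
clock: 8.5
position: [0.6389, -0.1627, 0.0569]
ee_rot: [-0.702, -0.083, 0.081, 0.703]
ft_force: [3.7, -0.1, -1.3]
grip_width: 0.46
```

View pics/s3.png

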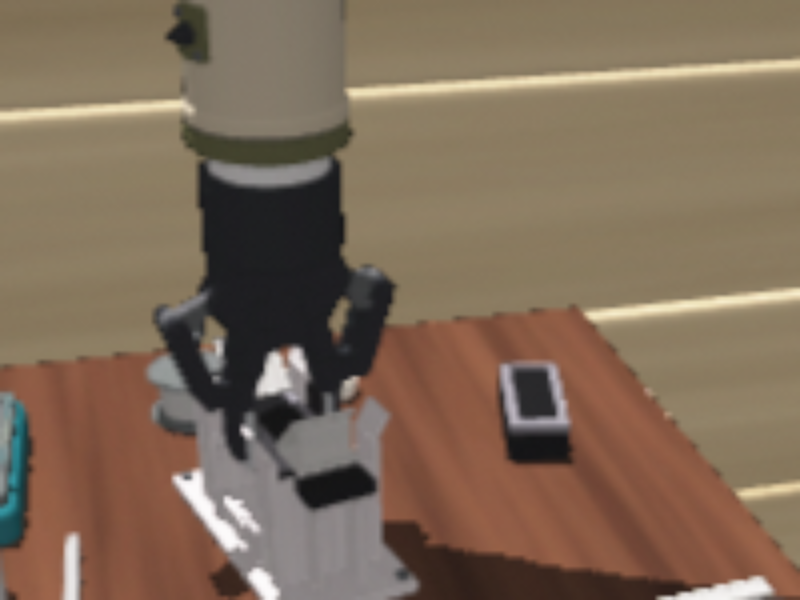

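The near lip ramp at crop (320,440) is back in its place over the cassette, and the wrist force changed sign on the rise, so cassette 1 has snapped in. Releasing and going up.

```bash
python3 -m pendant '{"offset":[[0,0,0],[0,0,0],[0,0,0],[0,0,0],[0,0,0],[0,0,0],[0,-0.1,0],[0,-0.25,0],[0,-0.45,0],[0,-0.65,0],[0,-0.65,0]],"turn":[[0,0,0],[0,0,0],[0,0,0],[0,0,0],[0,0,0],[0,0,0],[0,0,0],[0,0,0],[0,0,0],[0,0,0],[0,0,0]]}' 100
python3 -c "
from h import *
plan(.456,-.256,.15,-13);plan(.456,-.256,.003,-13)"
```

```text
clock: 9.93
position: [0.6403, -0.164, 0.1922]
ee_rot: [-0.702, -0.085, 0.079, 0.702]
ft_force: [-1.0, -0.4, 0.3]
grip_width: 0.999
off [-1.005, 0.202, -0.236] turn [-0.002, 0.584, 0.012] | dist mm 210 deg 26.3
off [-1.011, 0.937, -0.235] turn [-0.002, 0.584, 0.012] | dist mm 280 deg 26.3
```

```bash
python3 -m pendant '{"offset":[[-0.25,0,-0.05],[-0.5,0,-0.1],[-0.75,0.05,-0.17],[-1,0.15,-0.236],[-1,0.2,-0.236],[-1,0.2,-0.236]],"turn":[[0,0.14,0],[0,0.28,0],[0,0.43,0],[0,0.584,0.012],[0,0.584,0.012],[0,0.584,0.012]]}'
python3 - <<'E'
from h import *
plan(.456,-.256,.004,-13)
p,d=manip.camera('scene');P=cloud('scene',d);Z=P[...,2]
m=(d>0)&(abs(P[...,0]-.456)<.07)&(abs(P[...,1]+.256)<.07)&(Z>.02)&(Z<.04);print(rect(P,m))
s=(d>0)&(abs(P[...,0]-.639)<.02)&(abs(P[...,1]+.165)<.02)&(Z>.04)&(Z<.1);print('mag centre top z',np.percentile(Z[s],[10,50,90]))
p,d=manip.camera('top');P=cloud('top',d);Z=P[...,2]
s=(d>0)&(abs(P[...,0]-.639)<.012)&(abs(P[...,1]+.165)<.012);print('top: mag centre z',np.percentile(Z[s],[10,50,90]))
cv2.imwrite('pics/t2.png',cv2.resize(p[90:270,200:380,::-1],None,fx=3.3,fy=3.3))
E
```

```text
clock: 10.68
position: [0.457, -0.2552, 0.1503]
ee_rot: [-0.702, 0.08, -0.079, 0.703]
ft_force: [0.9, 0.6, -0.6]
grip_width: 0.997
off [-0.003, 0.731, -0.006] turn [-0.002, 0.001, -0.001] | dist mm 146 deg 0.1
(array([ 456.3, -254.2]), array([90.9, 39.6]), 77.2)
mag centre top z [0.07944264 0.08065056 0.08148328]
top: mag centre z [0.07949931 0.08152943 0.08350227]
```

View pics/t2.png

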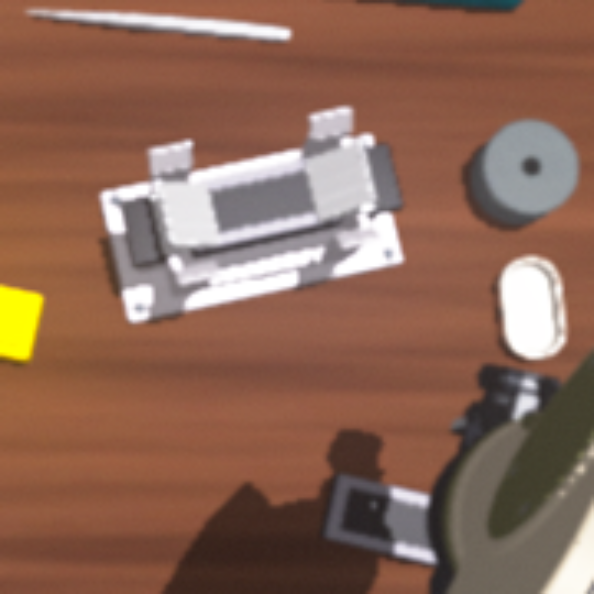

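Cassette 1 sits under both lips, seen at (265,200) with its top at z = 80 mm, which is the expected height. Now cassette 2.

```bash
python3 -m pendant '{"offset":[[-0.003,0.2,0],[-0.003,0.45,0],[-0.003,0.65,0],[-0.003,0.728,0],[-0.003,0.728,0]],"turn":[[0,0,0],[0,0,0],[0,0,0],[0,0,0],[0,0,0]]}'
python3 -m pendant '{"offset":[[0,0,0],[0,0,0],[0,0,0],[0,0,0],[0,0,0],[0,0,0],[0,0,0],[0,0,0]],"turn":[[0,0,0],[0,0,0],[0,0,0],[0,0,0],[0,0,0],[0,0,0],[0,0,0],[0,0,0]]}' 0 60
python3 -m pendant '{"offset":[[0,-0.15,0],[0,-0.4,0],[0,-0.7,0],[0,-0.9,0],[0,-0.9,0]],"turn":[[0,0,0],[0,0,0],[0,0,0],[0,0,0],[0,0,0]]}'
python3 -c "
from h import *
plan(.6386,-.163,.185,13.4)"
```

```text
clock: 11.4
position: [0.4577, -0.2549, 0.0053]
ee_rot: [-0.702, 0.079, -0.079, 0.703]
ft_force: [1.0, -0.4, -0.0]
grip_width: 1.004
clock: 12.4
position: [0.4586, -0.2551, 0.0065]
ee_rot: [-0.702, 0.079, -0.079, 0.703]
ft_force: [-1.5, 1.4, 7.4]
grip_width: 0.456
clock: 13.02
position: [0.4599, -0.256, 0.1897]
ee_rot: [-0.702, 0.077, -0.082, 0.703]
ft_force: [0.3, 0.3, -2.2]
grip_width: 0.454
off [0.768, 0.03, 0.652] turn [-0.0, -0.583, 0.009] | dist mm 202 deg 26.2
```

```bash
python3 -m pendant '{"offset":[[0.17,0.02,0.15],[0.35,0.02,0.3],[0.56,0.02,0.48],[0.768,0.02,0.652],[0.768,0.02,0.652],[0.768,0.02,0.652]],"turn":[[0,-0.14,0],[0,-0.28,0],[0,-0.43,0.009],[0,-0.583,0.009],[0,-0.583,0.009],[0,-0.583,0.009]]}'
python3 - <<'E'
from h import *
plan(.6386,-.163,.11,13.4)
p,d=manip.camera('scene');P=cloud('scene',d);Z=P[...,2]
z0=np.load('scene.npz')['d']
m=(d>0)&(abs(d-z0)>.01)&(abs(P[...,0]-.64)<.08)&(abs(P[...,1]+.165)<.08)
for lo,hi in((.195,.215),(.17,.21)):
    k=m&(Z>lo)&(Z<hi); print(lo,hi,k.sum(),rect(P,k))
print(np.histogram(Z[m],bins=np.arange(.17,.23,.004)))
E
```

```text
clock: 13.78
position: [0.6377, -0.1636, 0.1857]
ee_rot: [-0.702, -0.081, 0.083, 0.702]
ft_force: [-1.1, -1.2, -0.3]
grip_width: 0.454
off [0.006, 0.379, 0.002] turn [-0.0, -0.002, -0.003] | dist mm 76 deg 0.1
0.195 0.215 498 (array([ 638.5, -163.7]), array([91.2, 67.6]), -77.5)
0.17 0.21 634 (array([ 638.5, -163.7]), array([91.2, 67.1]), -77.5)
(array([  0,   0,  21,  45,  49,  51,  58,  60,  67, 283,  36,  32,  32,
        37]), array([0.17 , 0.174, 0.178, 0.182, 0.186, 0.19 , 0.194, 0.198, 0.202,
       0.206, 0.21 , 0.214, 0.218, 0.222, 0.226]))
```

```bash
python3 -m pendant '{"offset":[[0.004,0.1,0.002],[0.004,0.25,0.004],[0.004,0.37,0.004],[0.004,0.37,0.004]],"turn":[[0,0,0],[0,0,0],[0,0,0],[0,0,0]]}'
python3 -m pendant '{"offset":[[0,0.05,0],[0,0.1,0],[0,0.14,0],[0,0.14,0]],"turn":[[0,0,0],[0,0,0],[0,0,0],[0,0,0]]}'
```

```text
clock: 14.32
position: [0.6359, -0.1631, 0.1096]
ee_rot: [-0.702, -0.079, 0.083, 0.703]
ft_force: [0.9, 0.7, 0.3]
grip_width: 0.457
clock: 14.82
position: [0.6361, -0.1634, 0.0817]
ee_rot: [-0.702, -0.08, 0.083, 0.703]
ft_force: [1.3, -0.8, 3.2]
grip_width: 0.453
```

```bash
python3 -m pendant '{"offset":[[0,0.04,0],[0,0.08,0],[0,0.11,0],[0,0.13,0],[0,0.143,0],[0,0.143,0],[0,0.143,0]],"turn":[[0,0,0],[0,0,0],[0,0,0],[0,0,0],[0,0,0],[0,0,0],[0,0,0]]}'
```

```text
clock: 15.7
position: [0.6363, -0.1634, 0.0534]
ee_rot: [-0.702, -0.08, 0.083, 0.703]
ft_force: [2.0, -1.7, 5.3]
grip_width: 0.452
```

```bash
python3 -m pendant '{"offset":[[0,0.008,0],[0,0.01,0],[0,0.01,0]],"turn":[[0,0,0],[0,0,0],[0,0,0]]}'
python3 -m pendant '{"offset":[[0,-0.015,0],[0,-0.03,0],[0,-0.032,0],[0,-0.032,0]],"turn":[[0,0,0],[0,0,0],[0,0,0],[0,0,0]]}'
python3 - <<'E'
from h import *
p,d=manip.camera('scene')
cv2.imwrite('pics/s4.png',cv2.resize(p[120:200,160:250,::-1],None,fx=6,fy=6))
E
```

```text
clock: 16.08
position: [0.6364, -0.1634, 0.0515]
ee_rot: [-0.702, -0.08, 0.083, 0.703]
ft_force: [1.2, -0.0, 5.3]
grip_width: 0.454
clock: 16.58
position: [0.6363, -0.1634, 0.058]
ee_rot: [-0.702, -0.08, 0.082, 0.703]
ft_force: [1.5, 0.4, 3.9]
grip_width: 0.454
```

View pics/s4.png

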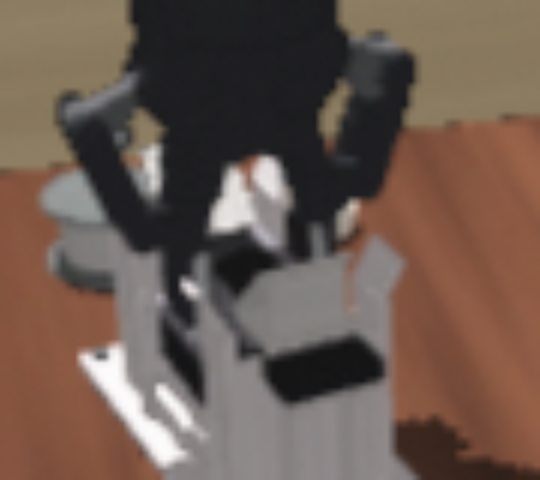

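The near lip at (300,300) is over the lid. The force is still +3.9 N, so I'll rise a little more and see whether the lips take the load.

```bash
python3 -m pendant '{"offset":[[0,-0.004,0],[0,-0.008,0],[0,-0.008,0]],"turn":[[0,0,0],[0,0,0],[0,0,0]]}'
```

```text
clock: 17.0
position: [0.6362, -0.1634, 0.0587]
ee_rot: [-0.702, -0.08, 0.083, 0.703]
ft_force: [3.9, -2.0, -4.8]
grip_width: 0.456
```

```bash
python3 -m pendant '{"offset":[[0,0,0],[0,0,0],[0,0,0],[0,0,0],[0,0,0],[0,0,0],[0,-0.1,0],[0,-0.25,0],[0,-0.45,0],[0,-0.65,0],[0,-0.65,0]],"turn":[[0,0,0],[0,0,0],[0,0,0],[0,0,0],[0,0,0],[0,0,0],[0,0,0],[0,0,0],[0,0,0],[0,0,0],[0,0,0]]}' 100
python3 -m pendant '{"offset":[[-0.2,-0.05,0],[-0.4,-0.1,0],[-0.6,-0.1,0],[-0.8,-0.1,0],[-0.8,-0.1,0],[-0.8,-0.1,0]],"turn":[[0,0,0],[0,0,0],[0,0,0],[0,0,0],[0,0,0],[0,0,0]]}'
python3 - <<'E'
from h import *
s,ds=manip.camera('scene');p,d=manip.camera('top')
for n,dd in(('scene',ds),('top',d)):
    P=cloud(n,dd);Z=P[...,2];t=np.radians(-76.6);e=np.array([[np.cos(t),np.sin(t)],[-np.sin(t),np.cos(t)]])
    L=(P[...,:2]-[.6394,-.1645])@e.T*1000
    for lo,hi in((-26,-9),(-9,9),(9,26)):
        k=(dd>0)&(L[...,0]>lo)&(L[...,0]<hi)&(abs(L[...,1])<14);print(n,lo,hi,np.percentile(Z[k],[10,50,90]).round(4))
    m=(dd>0)&(abs(P[...,0]-.422)<.05)&(abs(P[...,1]-.03)<.05)&(Z>.02)&(Z<.04)
    if m.sum()>50: print('short',rect(P,m))
c=np.zeros((480,800,3),np.uint8)
c[:480,:400]=cv2.resize(s[115:211,160:240,::-1],(400,480));c[:300,400:]=cv2.resize(p[105:195,220:340,::-1],(400,300))
cv2.imwrite('pics/end.png',c)
E
```

```text
clock: 18.38
position: [0.6385, -0.1644, 0.1939]
ee_rot: [0.703, 0.082, -0.08, -0.702]
ft_force: [-0.4, -0.2, 0.2]
grip_width: 1.004
clock: 19.12
position: [0.4831, -0.2004, 0.2139]
ee_rot: [0.703, 0.083, -0.08, -0.702]
ft_force: [0.3, 0.3, 0.4]
grip_width: 1.001
scene -26 -9 [0.0799 0.0811 0.0818]
scene -9 9 [0.0795 0.0808 0.0815]
scene 9 26 [0.0797 0.0806 0.0816]
short (array([421.3,  30.7]), array([61.6, 36.8]), 82.0)
top -26 -9 [0.0796 0.0815 0.0833]
top -9 9 [0.0798 0.0816 0.0836]
top 9 26 [0.0797 0.0814 0.0832]
short (array([422.4,  30.5]), array([60.3, 40.2]), 83.3)
```

View pics/end.png

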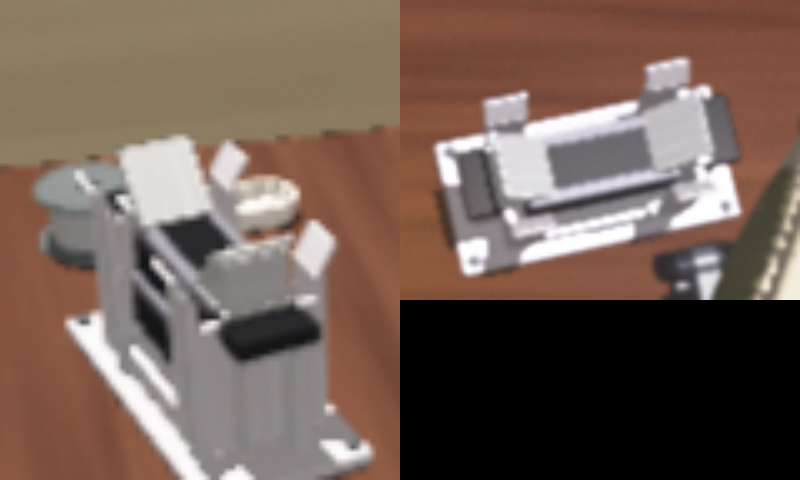

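Two cassettes are stacked in the magazine: the lower one shows in the side gap at (150,315), and the upper one is level under both lips at (195,240). Handing in.

```bash
python3 -c "
from workcell import manip
print(manip.hand_in())"
```

```text
the job is handed in; nothing more can be done
None
```

Both long cassettes are in the magazine, lids up, one on top of the other, and held down by both sprung lips. I pushed them in one at a time, opened the gripper and backed the arm away. I handed the job in at about 19 s on the robot's clock.

- **Top cassette:** its lid is level at z of about 80–81 mm along its length in both cameras. That matches the expected 80 mm under the lips.
- **Lips holding:** on both cassettes the wrist force changed from upward to downward as I raised the gripper slightly before letting go. That shows the lips had caught them.
- **Lower cassette:** I saw it through the finger gap in the last picture but did not measure its height.
- **Short cassette:** it has not moved; the top camera gave the same position before and after, within 0.1 mm.
- **Release:** the gripper is fully open, about 0.16 m from the magazine centre and 0.21 m above the bench, with no contact force.

No check failed. The only disagreements were small: the cameras differed by up to 2 mm, and one lip-ramp fit was off, so I located the magazine from its posts instead.

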